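# Start the extraction, then the disc sander

## Robot

A 6-joint arm with a two-finger parallel gripper is mounted at the origin on the work surface. World frame = base frame: x ahead of the robot, y to its left, z up, the work surface at z = 0. Lengths are in m, angles in rad, forces in N, time in s.
With the tool pointing down it reaches from about 0.35 to 0.975 m from the base axis. Payload 4.9 kg.
Tool frame: the origin (TCP) lies at the very end of the fingers, on their centre line; the grasp point (between the pads) lies 19 mm behind it; z points along the fingers, y is the line along which they close (so a half turn about z gives the same grasp; the last joint's range is limited). The gripper opens to 85 mm and grips with 20 to 120 N. Pads are 22 mm wide; open, the fingers measure 114 mm over their backs; the gripper's body (76 mm by 85 mm) begins 54 mm behind the grasp point. The pads swing forward as they close: fully open they stand 13 mm farther back than shut.
Start: joints at [1.208, 0.053, 1.613, -0, 1.476, -0.119], TCP at [0.151, 0.607, 0.231] pointing down, gripper open.
Joint ranges: [-3.01, 3.01], [-1.01, 2.22], [0.06, 2.58], [-1.02, 4.17], [0.09, 2.62], [-3.14, 3.14]. Speed limits (rad/s): [2.57, 2.57, 3.14, 3.14, 3.14, 3.14].

## Interface

Orientations are given as a rotation vector (axis times angle).
In Python, from station import get_obs, get_image, get_calibration, finish_job gives the robot as it stands.
- The arm moves only by the tool servo_tool, never from a script. Its argument "increments" is a list of rows, each a list of 5 numbers: the opening, from 0 (shut) to 1 (fully open), then the shift along the tool's x, y, z in mm, then the turn about the tool's z in degrees. In form: [[jaw, tx, ty, tz, spin], ...]. A call has 1 to 12 rows; each row shifts and turns the commanded pose from where the row before left it, along the tool's axes as they then stand; what a row does not reach is not made up. A row lasts 1/8 s, in which the tool goes at most 62.5 mm and 10.7 degrees, less where a joint would pass 70% of its speed; a pose out of reach is approached as far as the arm can. A call is refused whole if a number of a shift passes 62.5 or a number of a turn 10.7, either way. A call with a gripper value outside its range is refused whole. The fingers move at their own pace and stop on an object; "force" is the grip in N (left out, the last holds). Time passes only in rows, so rows that do not move let the fingers close. It gives the time, the measured TCP pose, the force, the opening and the grip force at its end, in the units of the state.
- get_obs(): the state, without advancing time (a new reading comes with each control period).
- get_image(name): name is "side" or "top" or "wrist"; returns the picture (480x640x3 uint8, red, green, blue); there is no depth.
- get_calibration(name): a dict with "fx", "fy", "cx", "cy" (pixels), "R" (3x3) and "t" (3): a world point X has camera coordinates R X + t; the wrist camera has in their place "mount" (4x4, takes a point from camera to tool coordinates, whose origin is the TCP and whose axes are the flange's). Camera axes: x right, y down, z forward; pixel columns grow to the right and rows downward; lengths in m; the calibration is good to about 2 mm. A picture is of the moment at which its call begins: read the wrist's pose just before it. get_calibration takes no time and is no camera call.
- finish_job(): hands the job in; it is judged then, once.
The state is a dict: "t": time; "q": joint angles; "dq": joint speeds; "effort": joint torques, N m; "tool_pos": TCP position; "tool_rot": TCP orientation; "contact_force": force on the tool from outside, world axes, zero at the start; "wrist_torque": the same for the moment, N m; "opening": finger opening in m; "grip_force": force on a finger pad.
Only numpy, scipy, OpenCV 4.12 (cv2) and the standard library are available. Lean on these libraries where they do the work, as an engineer would, in place of code of your own. Each camera call takes 0.05 s, during which the arm holds its last target. There are 200 camera calls.

## Task

Start up the disc sander with closed fingers: first press down the raised end of the rocker on the dust extractor's loose hand controller until it is fully over, then do the same with the mains rocker on the sander's switch station, and last press the flat start button in the middle of the station fully in for a moment and let it come back out. Keep to that order and do not press the wide domed stop button. Leave the controller lying where it is, lift nothing, and leave everything else on the bench alone.

Things in the scene. Friction and masses are not known exactly. Their poses are not given: they have to be found in the camera images.
- station: the disc sander's switch station: grey metal box fixed to the bench, 110 mm (x) x 250 mm (y) x 70 mm high; origin under its centre. In a row along y on its flat top: mains rocker (y = +80 mm), start button (y = 0), stop button (y = -80 mm). It may stand on either side, turned up to 0.35 rad; x roughly away from the robot
- controller: the dust extractor's hand controller: loose grey plastic box lying on the bench, 180 mm (x) x 80 mm (y) x 40 mm high, about 0.6 kg; origin under its centre. The extractor rocker is on its top, centred at x = +35 mm; a fixed black dial, 30 mm across and 12 mm high, at x = -55 mm. Turned up to 0.5 rad, x roughly away from the robot
- extractor_rocker (a joint): extractor rocker on the hand controller: black shallow-V paddle, two halves each 33 mm long (x of the controller), 36 mm wide; pivots at its middle, axis along y, 40 mm above the bench. 0 = off, +x half raised, -x half level; 0.36 rad = on, +x half level, at its stop. Starts at 0 to 0.05. Friction (about 3 N at the press point) keeps it where it is left; on counts from 0.30
- extractor_raised_end (a point): press point on the top face of the extractor rocker, 26 mm from the middle along the raised (+x) half, centred across the width; it moves with the rocker, starting about 62 mm above the bench and sinking about 8 mm as the rocker goes over to on
- mains_rocker (a joint): mains rocker on the switch station: black shallow-V paddle, two halves each 33 mm long (x of the station), 36 mm wide; pivots at its middle, axis along y, 70 mm above the bench. 0 = off, +x half raised, -x half level; 0.36 rad = on, +x half level, at its stop. Starts at 0 to 0.05. Friction (about 3 N at the press point) keeps it where it is left; on counts from 0.30
- mains_raised_end (a point): press point on the top face of the mains rocker, 26 mm from the middle along the raised (+x) half, centred across the width; it moves with the rocker, starting about 92 mm above the bench and sinking about 8 mm as the rocker goes over to on
- start_button (a joint): start button, the flat-topped black cylinder in the middle of the station, 30 mm across, standing 18 mm above the box. Value: metres pressed, 0 to 0.006 (stop). Springs back; fully down takes about 4 N; pressed in counts from 0.0045
- start_top (a point): centre of the flat top of the start button, 88 mm above the bench when out
- stop_button (a joint): stop button, the wider domed black mushroom, 44 mm across, standing 30 mm above the box at the station's y = -80 mm. Value: metres pressed, 0 to 0.006; springs back. Must not be pressed
- stop_top (a point): centre of the top of the stop mushroom, 100 mm above the bench when out
- discs: bystander, loose: stack of round sanding discs, 100 mm diameter, 15 mm high, lying flat; origin under its centre
- battery: bystander, loose: tool battery pack, 110 x 68 mm and 63 mm high; origin under its centre, x along its length
- chisel: bystander, loose: wooden-handled hand tool lying flat, 220 mm long; x along it from handle to tip
- bowl: bystander, loose: small wooden bowl, 100 mm across, 45 mm high; origin under its centre
- glue: bystander, loose: white glue bottle, 60 mm diameter, 160 mm high, standing; origin under its centre
- tape: bystander, loose: tape measure standing on edge, 65 x 34 mm and 60 mm high; origin under its centre
- brush: bystander, loose: bench brush lying flat, 220 mm long; x along it from handle to bristles
Not all that is in view belongs to the job. Leave any purple look-alike of the controller alone.

How it is judged:
By the outcome, as a careful person would: the job done as asked, in the order asked, and still so for the second after the job is handed in, with the robot touching nothing.
It also fails if it takes over 48 s, if anything falls off the work surface, if the arm or the gripper's body presses on something with over 40 N, if the wrist force passes 120 N, or if a joint passes its speed limit or range.

## Working session

There is one attempt and no reset: what is moved stays moved. The work goes in short steps, Python scripts to look and compute and a tool call to move; the robot and the scene stay as the last step left them, time stands still between calls to the robot, and variables do not carry over. Pictures are saved under pics/ and viewed, at most 10 in all, crops included, and the job is handed in when it is done.

Besides the shell and the picture viewer there is one more tool, called after "Request:" as a command line: name --pt "numbers of a row" for each row, then --argument value for the rest. servo_tool: Moves the arm, as the interface text tells. Its arguments: {"type":"object","properties":{"increments":{"type":"array"},"force":{"type":"number"}},"required":["increments"]}

```bash
mkdir -p pics; python3 - <<'E'
from station import *
import cv2
for n in("top","side"):
    cv2.imwrite(f"pics/{n}0.png",get_image(n)[:,:,::-1])
    c=get_calibration(n);print(n,c)
o=get_obs();print(o["t"],o["tool_pos"],o["tool_rot"],o["opening"])
E
```

```text
top {'fx': 551.9194556442421, 'fy': 551.9194556442421, 'cx': 318.11350472770226, 'cy': 237.24176917835257, 'R': array([[ 2.04974784e-02, -9.99776563e-01,  5.16495370e-03],
       [-9.78582431e-01, -2.11208138e-02, -2.04768983e-01],
       [ 2.04832318e-01, -8.57085152e-04, -9.78796704e-01]]), 't': array([0.02134296, 0.55484903, 1.20278593])}
side {'fx': 536.3576641477176, 'fy': 536.3576641477176, 'cx': 319.8973192394404, 'cy': 240.30010903666465, 'R': array([[ 0.91069623, -0.41245759, -0.02260807],
       [-0.25531807, -0.51902295, -0.81573762],
       [ 0.32472306,  0.74866142, -0.57798011]]), 't': array([-0.49067399,  0.21474767,  1.12296579])}
0.1 [0.15068586 0.60596567 0.23017305] [-3.81947262e-01 -3.11786248e+00  2.88643319e-03] 0.08556255822863003
```

View pics/top0.png

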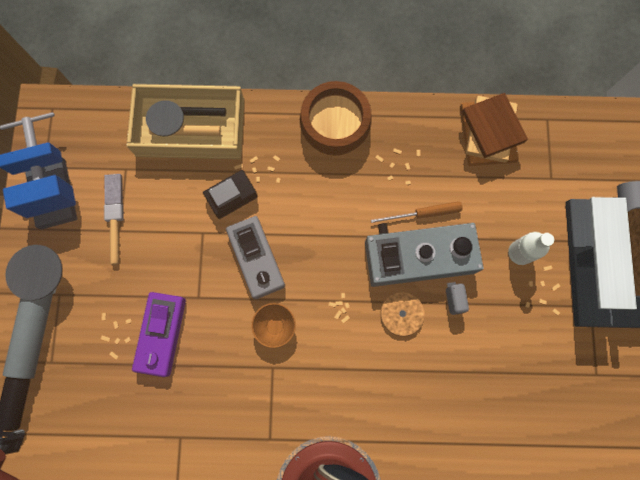

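View pics/side0.png

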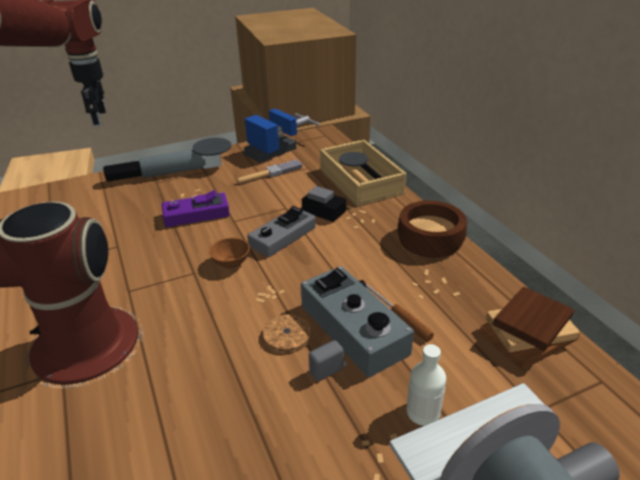

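The top view shows two controllers. The grey one at (255,257) matches "grey plastic box", and the purple one at (160,335) is the look-alike, to be left alone. The station is at (423,254), with the rocker at (390,257), start at (425,252) and the domed stop at (461,246). I'll confirm with an enlarged crop.

```bash
python3 - <<'E'
import cv2,numpy as np
a=cv2.imread("pics/top0.png")
f=lambda x0,y0:cv2.resize(a[y0:y0+110,x0:x0+130],None,fx=6,fy=6,interpolation=cv2.INTER_CUBIC)
c1=cv2.resize(a[205:305,200:300],(400,400),interpolation=cv2.INTER_CUBIC)
c2=cv2.resize(a[205:305,360:490],(400*130//100-120,308),interpolation=cv2.INTER_CUBIC)
cv2.imwrite("pics/c1.png",cv2.resize(a[205:305,215:300],None,fx=6,fy=6,interpolation=cv2.INTER_CUBIC))
cv2.imwrite("pics/c2.png",cv2.resize(a[210:300,360:490],None,fx=6,fy=6,interpolation=cv2.INTER_CUBIC))
E
```

```text
(no output)
```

View pics/c1.png

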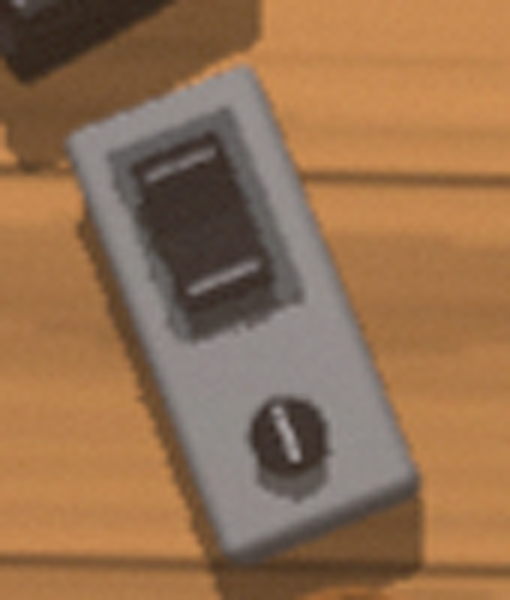

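View pics/c2.png

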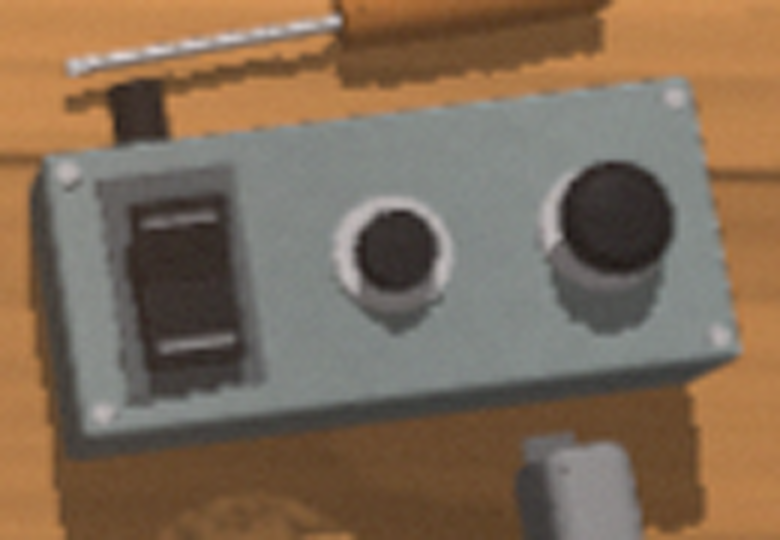

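The crops confirm it. The grey controller has a rocker with end marks at crop (180,165) and (223,278) and its dial at (288,436). The station has its rocker on the left, the flat start at (397,250) and the dome at (615,215). Next I fit the poses.

```bash
cat > h.py <<'E'
import numpy as np
from station import *
from scipy.optimize import least_squares
from scipy.spatial.transform import Rotation as Ro
def proj(n,X):
    c=get_calibration(n);p=np.atleast_2d(X)@c["R"].T+c["t"]
    return np.c_[c["fx"]*p[:,0]/p[:,2]+c["cx"],c["fy"]*p[:,1]/p[:,2]+c["cy"]]
def world(p,L):
    L=np.atleast_2d(np.array(L,float));c,s=np.cos(p[2]),np.sin(p[2])
    return np.c_[p[0]+c*L[:,0]-s*L[:,1],p[1]+s*L[:,0]+c*L[:,1],L[:,2]]
def fit(L,px,g):
    r=least_squares(lambda p:(proj("top",world(p,L))-px).ravel(),g);return r.x,r.fun.reshape(-1,2)
E
python3 - <<'E'
from h import *
import cv2
Lc=[[.09,.04,.04],[.09,-.04,.04],[-.09,-.04,.04],[-.09,.04,.04],[-.055,0,.052]]
pc=np.array([[72,138],[247,68],[415,478],[228,555],[288,436]])/6+[215,205]
Ls=[[.055,.125,.07],[.055,-.125,.07],[-.055,-.125,.07],[-.055,.125,.07],[0,0,.088]]
ps=np.array([[43,157],[687,78],[740,352],[85,437],[397,250]])/6+[360,210]
a,ra=fit(Lc,pc,[.6,.1,.3]);b,rb=fit(Ls,ps,[.6,-.2,0])
print("controller",a,ra.round(1).tolist());print("station",b,rb.round(1).tolist())
pts={"ext":world(a,[.035+.026,0,.062]),"mains":world(b,[.026,.08,.092]),"start":world(b,[0,0,.088]),"stop":world(b,[0,-.08,.1])}
side=cv2.imread("pics/side0.png");top=cv2.imread("pics/top0.png")
for k,v in pts.items():
    s=proj("side",v)[0];t=proj("top",v)[0];print(k,v.round(4),np.hypot(*v[0,:2]).round(3),s.round(),t.round(1))
    for im,q in((side,s),(top,t)):cv2.circle(im,tuple(int(x*8) for x in q),16,(0,0,255),-1,shift=3)
for L,p in((Lc,a),(Ls,b)):
    for im,n in((side,"side"),(top,"top")):
        for q in proj(n,world(p,L)):cv2.circle(im,tuple(int(x*8) for x in q),8,(0,255,0),-1,shift=3)
z=lambda i,f:cv2.resize(i,None,fx=f,fy=f,interpolation=cv2.INTER_CUBIC)
A=z(side[180:380,235:425],2.8);B=z(top[205:305,220:490],1.48)
cv2.imwrite("pics/chk.png",A)
o=get_obs();print(o["tool_pos"],Ro.from_rotvec(o["tool_rot"]).as_matrix().round(3))
E
```

```text
controller [0.51042959 0.17724504 0.40979854] [[-2.1, -0.8], [1.0, -1.8], [1.4, 1.0], [-0.4, 1.6], [0.1, -0.2]]
station [ 0.52165825 -0.20772792  0.14856535] [[-0.8, -0.5], [0.5, -0.9], [0.7, 0.9], [-0.6, 0.9], [0.3, -0.6]]
ext [[0.5664 0.2015 0.062 ]] 0.601 [297. 208.] [244.3 230.1]
mains [[ 0.5355 -0.1248  0.092 ]] 0.55 [342. 272.] [389.2 243.8]
start [[ 0.5217 -0.2077  0.088 ]] 0.561 [354. 298.] [426.4 251.1]
stop [[ 0.5335 -0.2868  0.1   ]] 0.606 [378. 317.] [463.4 245.6]
[0.15068586 0.60596567 0.23017305] [[-0.97   0.241 -0.001]
 [ 0.241  0.97  -0.002]
 [ 0.    -0.002 -1.   ]]
```

View pics/chk.png

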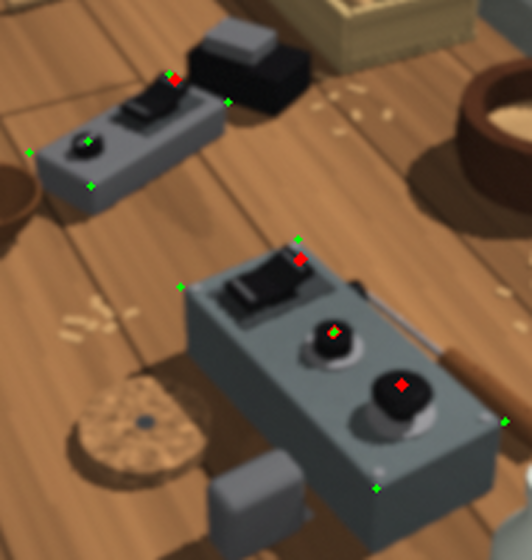

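The fit agrees with the side view: the sizes match and the reach is 0.55–0.60 m. The top face lies about 13 mm above the pivot, so the raised press point really sits at about x = +20 mm from the middle. That also explains the 2.4 px offset from the end marks. I'll aim at x = +22 mm.

Request:
servo_tool --pt "0 0 0 0 -9.4" --pt "0 0 0 0 -9.4" --pt "0 0 0 0 -9.4" --pt "0 0 0 0 -9.3" --pt "0 -18 -40 0 0" --pt "0 -18 -40 0 0" --pt "0 -18 -40 0 0" --pt "0 -18 -40 0 0" --pt "0 -18 -40 0 0" --pt "0 -18 -40 0 0" --pt "0 -18 -40 0 0" --pt "0 0 0 0 0"

```text
t: 1.6
tool_pos: [0.3797, 0.3983, 0.2308]
tool_rot: [0.634, -3.076, 0.001]
contact_force: [0.1, -0.3, 0.5]
opening: -0.0
grip_force: 0.0
```

```bash
cat >> h.py <<'E'
C=np.array([.51043,.17725,.4098]);S=np.array([.52166,-.20773,.14857])
T={"ext":world(C,[.057,0,.062])[0],"mains":world(S,[.022,.08,.092])[0],"start":world(S,[0,0,.088])[0]}
def to(k):
    o=get_obs();R=Ro.from_rotvec(o["tool_rot"]).as_matrix()
    yaw=np.degrees(np.arctan2(R[1,0],R[0,0]));box=np.degrees((C if k=="ext" else S)[2])
    print(k,"t",o["t"],"pos",o["tool_pos"].round(4),"delta tool mm",(R.T@(T[k]-o["tool_pos"])*1e3).round(1),"spin",(-((box-yaw+90)%180-90)).round(1),"open",round(o["opening"],4),"F",o["contact_force"].round(1),"q6",o["q"][5].round(2),"tilt z",R[:,2].round(3))
E
python3 - <<'E'
from h import *
to("ext")
print(proj("top",world(C,[.035+.0196,0,.062])),(np.array([180,165])/6+[215,205]),proj("top",world(S,[.0196,.08,.092])),np.array([180,217])/6+[360,210])
E
```

```text
ext t 1.6 pos [0.3797 0.3983 0.2308] delta tool mm [ -89.8 -254.4  168.8] spin -0.2 open -0.0 F [ 0.1 -0.3  0.5] q6 -1.3 tilt z [-0.    -0.001 -1.   ]
[[245.29630327 232.60671644]] [245.  232.5] [[389.67589704 246.64081875]] [390.         246.16666667]
```

Request:
servo_tool --pt "0 -15 -42 0 0" --pt "0 -15 -43 0 0" --pt "0 -15 -42 0 0" --pt "0 -15 -43 0 0" --pt "0 -15 -42 0 0" --pt "0 -15 -42 0 0" --pt "0 0 0 40 0" --pt "0 0 0 40 0" --pt "0 0 0 40 0" --pt "0 0 0 20 0" --pt "0 0 0 0 0" --pt "0 0 0 0 0"

```text
t: 3.1
tool_pos: [0.5633, 0.2037, 0.0932]
tool_rot: [-0.641, 3.073, 0.0]
contact_force: [0.5, 0.4, 0.1]
opening: 0.0
grip_force: 0.0
```

```bash
python3 - <<'E'
from h import *
import cv2
to("ext")
cv2.imwrite("pics/s1.png",cv2.resize(get_image("side")[150:270,215:375,::-1],None,fx=3,fy=3))
E
```

```text
ext t 3.1 pos [0.5633 0.2037 0.0932] delta tool mm [ 2.1 -3.2 31.2] spin 0.1 open 0.0 F [0.5 0.4 0.1] q6 -1.76 tilt z [ 0.003  0.001 -1.   ]
```

View pics/s1.png

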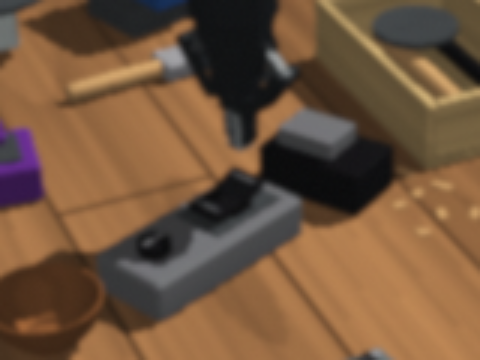

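The picture shows the closed fingertip at about (240,140), right above the raised end at (240,178), and clear of the battery. I press now.

Request:
servo_tool --pt "0 2 -3 10 0" --pt "0 0 0 10 0" --pt "0 0 0 6 0" --pt "0 0 0 3 0" --pt "0 0 0 3 0" --pt "0 0 0 3 0" --pt "0 0 0 2 0" --pt "0 0 0 0 0"

```text
t: 4.15
tool_pos: [0.5621, 0.1997, 0.0548]
tool_rot: [-0.64, 3.074, -0.0]
contact_force: [4.1, 0.6, 4.4]
opening: -0.0002
grip_force: 2.1
```

Request:
servo_tool --pt "0 0 0 1 0" --pt "0 0 0 1 0" --pt "0 0 0 1 0" --pt "0 0 0 0 0"

```text
t: 4.65
tool_pos: [0.5626, 0.1998, 0.0539]
tool_rot: [-0.64, 3.074, -0.0]
contact_force: [-0.5, 0.2, 14.6]
opening: 0.0
grip_force: 7.0
```

Request:
servo_tool --pt "0 0 0 1 0" --pt "0 0 0 0 0" --pt "0 0 0 -20 0" --pt "0 0 0 -40 0" --pt "0 0 0 -40 0" --pt "0 0 0 0 0"

```text
t: 5.4
tool_pos: [0.5625, 0.1997, 0.1536]
tool_rot: [-0.64, 3.072, -0.0]
contact_force: [1.0, -0.2, -0.5]
opening: 0.0003
grip_force: 0.0
```

```bash
python3 - <<'E'
from h import *
import cv2
to("mains")
cv2.imwrite("pics/s2.png",cv2.resize(get_image("side")[170:270,215:365,::-1],None,fx=4,fy=4,interpolation=2))
E
```

```text
mains t 5.4 pos [0.5625 0.1997 0.1536] delta tool mm [ 158.4 -285.6   61.3] spin 15.0 open 0.0003 F [ 1.  -0.2 -0.5] q6 -1.76 tilt z [ 0.004  0.001 -1.   ]
```

View pics/s2.png

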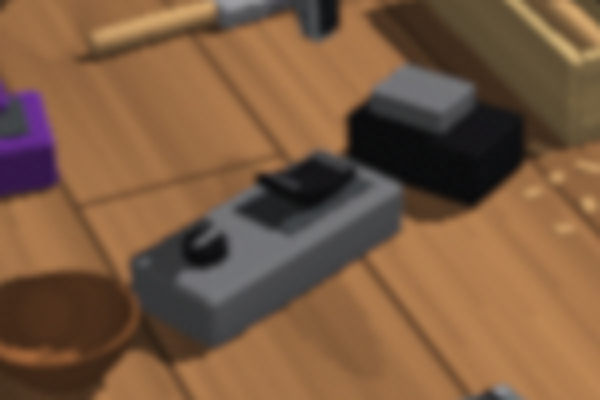

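The rocker has gone over: its near half at about (275,185) is now raised and the far half is level. The controller has not moved. The mains rocker is next.

Request:
servo_tool --pt "0 22 -40 0 0" --pt "0 22 -40 0 0" --pt "0 23 -41 0 0" --pt "0 23 -41 0 0" --pt "0 23 -41 0 0" --pt "0 23 -41 0 0" --pt "0 22 -42 0 0" --pt "0 0 0 0 7.5" --pt "0 0 0 0 7.5" --pt "0 0 0 15 0" --pt "0 0 0 15 0" --pt "0 0 0 0 0"

```text
t: 6.95
tool_pos: [0.5287, -0.1247, 0.1169]
tool_rot: [0.235, -3.127, -0.004]
contact_force: [0.5, -0.6, 0.8]
opening: -0.0003
grip_force: 0.0
```

```bash
python3 -c "
from h import *
to('mains')"
```

```text
mains t 6.95 pos [ 0.5287 -0.1247  0.1169] delta tool mm [-2.9 -1.1 24.9] spin 0.1 open -0.0003 F [ 0.5 -0.6  0.8] q6 -2.09 tilt z [-0.006  0.002 -1.   ]
```

Request:
servo_tool --pt "0 -3 -1 10 0" --pt "0 0 0 10 0" --pt "0 0 0 3 0" --pt "0 0 0 3 0" --pt "0 0 0 3 0" --pt "0 0 0 3 0" --pt "0 0 0 0 0"

```text
t: 7.82
tool_pos: [0.5359, -0.1265, 0.0901]
tool_rot: [-0.234, 3.128, -0.002]
contact_force: [3.1, 0.7, 4.9]
opening: -0.0
grip_force: 2.3
```

Request:
servo_tool --pt "0 0 0 1 0" --pt "0 0 0 1 0" --pt "0 0 0 1 0" --pt "0 0 0 0 0"

```text
t: 8.32
tool_pos: [0.5336, -0.1264, 0.085]
tool_rot: [0.233, -3.132, 0.0]
contact_force: [2.4, 0.4, 3.8]
opening: -0.0003
grip_force: 1.6
```

Request:
servo_tool --pt "0 0 0 1 0" --pt "0 0 0 1 0" --pt "0 0 0 0 0" --pt "0 0 0 0 0"

```text
t: 8.82
tool_pos: [0.5341, -0.1264, 0.084]
tool_rot: [-0.234, 3.133, -0.0]
contact_force: [1.1, 0.3, 6.5]
opening: -0.0002
grip_force: 3.4
```

Request:
servo_tool --pt "0 0 0 1 0" --pt "0 0 0 1 0" --pt "0 0 0 0 0"

```text
t: 9.2
tool_pos: [0.5342, -0.1264, 0.0837]
tool_rot: [0.234, -3.133, 0.0]
contact_force: [-3.1, 1.0, 15.8]
opening: 0.0001
grip_force: 8.0
```

Request:
servo_tool --pt "0 0 0 -20 0" --pt "0 0 0 -20 0" --pt "0 0 0 -20 0" --pt "0 0 0 0 0" --pt "0 0 0 0 0"

```text
t: 9.82
tool_pos: [0.5335, -0.1261, 0.1409]
tool_rot: [0.234, -3.132, -0.0]
contact_force: [0.3, 0.1, 0.1]
opening: 0.0
grip_force: 0.0
```

```bash
python3 - <<'E'
from h import *
import cv2
to("start")
cv2.imwrite("pics/s3.png",cv2.resize(get_image("side")[240:380,285:435,::-1],None,fx=4,fy=4,interpolation=2))
E
```

```text
start t 9.825 pos [ 0.5335 -0.1261  0.1409] delta tool mm [ 23.8 -79.   52.9] spin 0.0 open 0.0 F [0.3 0.1 0.1] q6 -2.09 tilt z [-0.001  0.    -1.   ]
```

View pics/s3.png

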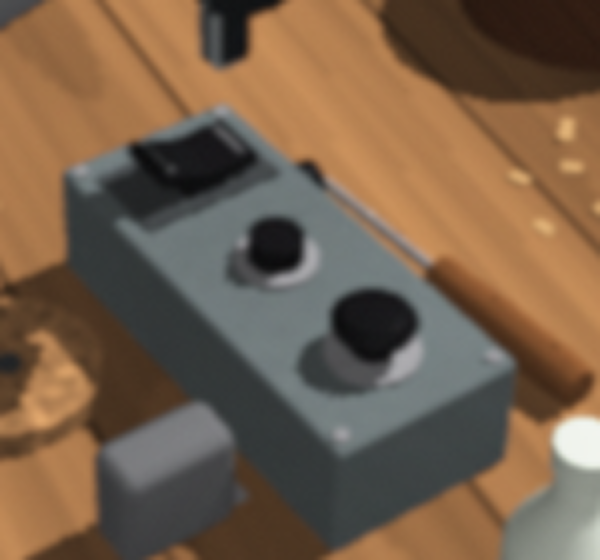

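The mains rocker is over: its near end at (145,150) is raised and the far half is level. Start button next.

Request:
servo_tool --pt "0 8 -26 0 0" --pt "0 8 -27 0 0" --pt "0 8 -26 0 0" --pt "0 0 0 20 0" --pt "0 0 0 15 0" --pt "0 0 0 5 0" --pt "0 0 0 0 0" --pt "0 0 0 0 0"

```text
t: 10.88
tool_pos: [0.5224, -0.2077, 0.1019]
tool_rot: [-0.235, 3.132, -0.001]
contact_force: [-0.6, 0.8, 0.1]
opening: 0.0004
grip_force: 0.0
```

```bash
python3 -c "
from h import *
to('start')"
```

```text
start t 10.875 pos [ 0.5224 -0.2077  0.1019] delta tool mm [ 0.7  0.1 13.9] spin 0.1 open 0.0004 F [-0.6  0.8  0.1] q6 -2.23 tilt z [ 0.001 -0.001 -1.   ]
```

Request:
servo_tool --pt "0 0 0 8 0" --pt "0 0 0 4 0" --pt "0 0 0 3 0" --pt "0 0 0 2 0" --pt "0 0 0 2 0" --pt "0 0 0 1 0" --pt "0 0 0 0 0" --pt "0 0 0 0 0"

```text
t: 11.88
tool_pos: [0.5218, -0.2079, 0.082]
tool_rot: [0.234, -3.132, -0.0]
contact_force: [-3.6, 2.5, 6.4]
opening: 0.0001
grip_force: 3.1
```

Request:
servo_tool --pt "0 0 0 1 0" --pt "0 0 0 1 0" --pt "0 0 0 0 0" --pt "0 0 0 0 0"

```text
t: 12.38
tool_pos: [0.5218, -0.2079, 0.0818]
tool_rot: [0.234, -3.132, -0.001]
contact_force: [-8.2, 5.1, 14.9]
opening: -0.0002
grip_force: 7.5
```

The button hit its stop: z is 6 mm below the top and the force rose well past 4 N. I release and back away.

Request:
servo_tool --pt "0 0 0 -10 0" --pt "0 0 0 -30 0" --pt "0 0 0 -40 0" --pt "0 0 0 -40 0" --pt "0 0 0 0 0" --pt "0 0 0 0 0"

```text
t: 13.12
tool_pos: [0.5217, -0.2079, 0.1987]
tool_rot: [0.234, -3.133, -0.0]
contact_force: [0.1, -1.0, -0.3]
opening: -0.0
grip_force: 0.0
```

```bash
python3 - <<'E'
from h import *
import cv2
to("start")
cv2.imwrite("pics/s4.png",cv2.resize(get_image("side")[170:390,215:455,::-1],None,fx=2.7,fy=2.7,interpolation=2))
E
```

```text
start t 13.125 pos [ 0.5217 -0.2079  0.1987] delta tool mm [0.000e+00 1.000e-01 1.107e+02] spin 0.0 open -0.0 F [ 0.1 -1.  -0.3] q6 -2.23 tilt z [-0.  0. -1.]
```

View pics/s4.png

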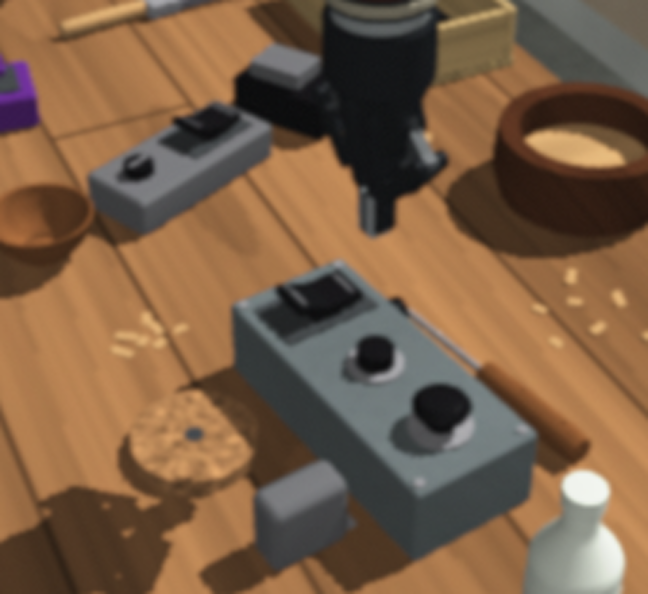

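Both rockers are over, at (205,122) and (318,293). The start button is back out at (376,352), nothing else has moved, and the gripper is clear of everything.

```bash
python3 -c "
from station import *
print(finish_job())"
```

```text
the job is handed in; nothing more can be done
None
```

The job is handed in at about 13 s: the extractor rocker, then the mains rocker, were pressed fully over, then the start button was pressed to its stop and came back out; the stop button and everything else were left alone.

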